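Post the tin carrier through the sprung drawer flap

ROBOT

A 6-joint arm with a two-finger parallel gripper is mounted at the origin on the work surface. World frame = base frame: x ahead of the robot, y to its left, z up, the work surface at z = 0. Lengths are in mm, angles in degrees, forces in N, time in s.
With the tool pointing down it reaches from about 300 to 850 mm from the base axis. Payload 4.2 kg.
Tool frame: the origin (TCP) lies midway between the tips of the shut fingers; the grasp point (between the pads) lies 19 mm behind it (env.grasp_offset is the distance from the TCP to the grasp point, in mm); z points along the fingers, y is the line along which they close (so a half turn about z gives the same grasp; the last joint's range is limited). The gripper opens to 91 mm and grips with 3 to 60 N. Pads are 32 mm wide; open, the fingers measure 118 mm over their backs; the gripper's body (76 mm by 178 mm) begins 60 mm behind the grasp point.
Start: joints at [74.026, 18.312, 89.639, -0, 72.044, -1.146], TCP at [147.156, 555.867, 213.976] pointing down, gripper open.
Joint ranges: [-177.97, 177.97], [-48.28, 115.42], [12.27, 149.76], [-77.06, 257.06], [2.81, 150.46], [-146.56, 146.56]. Speed limits (degrees/s): [147.25, 147.25, 180, 180, 180, 180].

INTERFACE

Orientations are given as [roll, pitch, yaw] about the fixed x, y, z axes, in that order (R = Rz(yaw) Ry(pitch) Rx(roll)).
In Python, from workcell import env, optics gives the robot as it stands. The module is installed in compiled form; this text tells all that it offers.
- The arm moves only by the tool send_rows, never from a script. Its argument "targets" is a list that holds one entry, the list of rows, each a list of 7 numbers: the turn, a rotation vector about the world's x, y, z scaled (see below), then the shift along the world's x, y, z scaled (see below), then the closure, from -1 (fully open) to 1 (shut). In form: [[[rx, ry, rz, x, y, z, gripper], ...]]. A call has 1 to 12 rows; each row shifts and turns the commanded pose from where the row before left it; what a row does not reach is not made up. The controller multiplies each number of a shift by 0.2 m and each number of a turn by pi/2 rad. A row lasts 1/10 s, in which the tool goes at most 50 mm and 8.59 degrees, less where a joint would pass 70% of its speed; a pose out of reach is approached as far as the arm can. A call with a number of a shift or a turn outside -1 to 1 is refused whole. A call with a gripper value outside its range is refused whole. The fingers move at their own pace and stop on an object; "grip_force" is the grip in N (left out, the last holds). Time passes only in rows, so rows that do not move let the fingers close. It gives the time, the measured TCP pose, the force, the opening and the grip force at its end, in the units of the state.
- env.state(): the state, without advancing time (a new reading comes with each control period).
- optics.grab_frame(name): name is "side" or "top" or "wrist"; returns (picture, depth): 384x512x3 uint8, red, green, blue; 384x512 float32, mm along the optical axis (not along the pixel's ray), 0 where there is no reading.
- optics.camera_info(name): a dict with "camera_matrix" (3x3 intrinsics, pixels), "R" (3x3) and "t" (3): a world point X has camera coordinates R X + t; the wrist camera has in their place "mount" (4x4, takes a point from camera to tool coordinates, whose origin is the TCP and whose axes are the flange's). Camera axes: x right, y down, z forward; pixel columns grow to the right and rows downward; lengths in mm; the calibration is good to about 2 mm. A picture is of the moment at which its call begins: read the wrist's pose just before it. camera_info takes no time and is no camera call.
- env.job_done(): hands the job in; it is judged then, once.
Trained networks look in the newest picture that a camera, given by its name, has taken for a name from the list of things; names that differ only in an ending like _2 or _b are one class to them, and where a whole thing is asked for, a point or a joint stands for the part that bears it (a point fixed in the world has none). Each returns a list of dicts, best first, with "conf" (0 to 1); they miss things now and then, are a little off and sometimes report something else, mostly with a low value. They report only what shows in the picture. A call takes as long as a camera call. They do not tell look-alikes from the thing itself.
- optics.silhouettes(camera, name): "mask" (384x512 bool, what is visible of it) and "at" ([column, row] in pixels, amid what is visible of it).
- optics.place_of(camera, name): "at" ([column, row] in pixels: a listed point, or the origin of a listed thing).
The state is a dict: "time_s": time; "qpos": joint angles; "qvel": joint speeds; "effort": joint torques, N m; "ee_pos": TCP position; "ee_rot": TCP orientation; "force": force on the tool from outside, world axes, zero at the start; "torque": the same for the moment, N m; "gripper_width": finger opening in mm; "gripper_force": force on a finger pad.
Only numpy, scipy, OpenCV 4.12 (cv2) and the standard library are available. Lean on these libraries where they do the work, as an engineer would, in place of code of your own. Each camera call takes 0.05 s, during which the arm holds its last target. There are 200 camera calls.

TASK

Push the sprung brass flap in the drawer's front open with one finger and hold it open, while the other finger pushes the black tin carrier along its channel and through the opening, so that it drops and lies flat in the drawer; then take the hand away and let the flap swing shut behind it. The tin must never touch the flap, and it is only pushed, never pinched or lifted. Leave everything else where it is.

Things in the scene. Friction and masses are not known exactly. Their poses are not given: they have to be found in the camera images.
- drawer: Pulled-out painted poplar archive drawer with a wooden loading ledge in front, fixed. Origin on the table (z 0) under the middle of the front opening, in the shut flap's plane; x points into the drawer, y left, z up. In mm: ledge top flat at z 44, x -150 to +6, y -150 to 150, then a sharp drop. The opening, y -73 to 74, is closed only by the flap and free above; beside it the front board, top z 82.
- mouth (a point): Point (0, -38, 44) mm in the drawer's frame, where the centre line of the channel meets the shut flap at ledge height. The channel runs along x between two straight rails, at y -73 to -67 and y -9 to -3, top z 51 (7 mm above the ledge), from x -140 under the flap and on over the drawer floor to x 150, so that it guides the tin all the way.
- floor_mid (a point): Drawer floor behind the opening: point (78, 0, 26) mm in the drawer's frame. The floor, 18 mm below the ledge, runs from x 6 to a cross divider (top z 60) at x 150, y -140 to 140; drawer sides reach z 82. Fixed upright oak frames, top z 102, stand at x 160 to 200; the cabinet begins at x 215, 125 high.
- flap (a joint): Angle (rad) of the brass flap about its upright hinge at x 0, y +70 mm in the drawer's frame: 0 shut, grows as its free edge swings into the drawer (+x), stop at 1.6. 4 mm sheet, 138 mm from hinge to free edge (y -68), z 53 to 88 mm. A spring always shuts it, within about 2 s of letting go: 0.042 N m when shut plus 0.06 N m per rad, damped.
- flap_edge (a point): Middle of the flap's free upright edge, 138 mm from the hinge.
- carrier_mid (a point): Centre (half-way up) of the black japanned tin carrier: a flat box 54 mm long (its x), 46 wide, 12 high (this point 5.5 mm above its underside), about 90 g, lying in the channel on the ledge with 6 mm of play each side, sides parallel to the channel within 0.06 rad. Axes x, y along its sides, z up.
- carrier: The same tin carrier; origin at the centre of its underside.
- oak_frame: Bystander: small oak slide frame, 50 x 50 x 10 mm, lying on the ledge left of the flap's hinge. Origin under its centre.
- ruby_slide: Bystander: ruby glass slide 55 x 55 x 6 mm lying on the drawer floor, left half. Origin under its centre.
- spare_frame: Bystander: oak frame 82 x 82 x 10 mm lying on the table to the left. Origin under its centre.
- magnifier: Bystander: small magnifying glass, horn rim 60 mm across with an 89 mm long handle along its -x, 10 mm thick, on the table to the right. Origin under the lens.
- brass_weight: Bystander: brass cylinder 26 mm across, 30 mm high, standing on the ledge right of the channel. Origin under its centre.
- paste_jar: Bystander: closed jar 56 mm across, 60 mm high, on the table to the left. Origin under its centre.
- dust_brush: Bystander: brush 160 mm long lying on the table to the right.
Things that resemble listed ones, but are neither listed nor needed, are in the scene too. What is shaped like the carrier but red is not meant.

How it is judged (in metres and radians):
On the way, in this order (a step that is already met when the one before it is completed fails the run):
1. a finger holds the flap open while the tin is still in front of it (value of joint flap above 0.3 rad and contact force between the fingers and flap above 0.1 N and x of carrier_mid in the frame of drawer below -0.005 m), for 0.1 s.
2. the tin goes through while a finger holds the flap open (x of carrier_mid in the frame of drawer above 0.01 m and value of joint flap above 0.3 rad and contact force between the fingers and flap above 0.1 N), for 0.05 s.
At the end, for the whole second after the job is handed in: The tin lies flat (within 0.15 rad) and still on the drawer floor, its centre 20 to 150 mm behind the shut flap's plane, and the flap is shut to within 0.06 rad (x of carrier_mid in the frame of drawer between 0.02 and 0.15 m and y of carrier_mid in the frame of drawer between -0.14 and 0.14 m and z of carrier_mid in the frame of drawer below 0.038 m and angle between carrier's own z axis and vertical below 0.15 rad and linear speed of carrier below 0.02 m/s and value of joint flap below 0.06 rad); the robot touches nothing.
It fails at once if the tin touches the flap (over 0.3 N) (contact force between carrier and flap above 0.3 N).
It fails at once if the tin is lifted more than 8 mm off the ledge (z of carrier_mid in the frame of drawer above 0.0575 m).
It fails at once if the tin is pinched or pressed hard (over 15 N) (contact force between the fingers and carrier above 15 N).
It fails at once if a bystander is moved more than 15 mm (distance of any of oak_frame, ruby_slide, spare_frame, magnifier, brass_weight, paste_jar, dust_brush from where it was at the start of the episode above 0.015 m).
It also fails if it takes over 48 s, if anything falls off the work surface, if the arm or the gripper's body presses on something with over 40 N, if the wrist force passes 120 N, or if a joint passes its speed limit or range.

## Working session

There is one attempt and no reset: what is moved stays moved. The work goes in short steps, Python scripts to look and compute and a tool call to move; the robot and the scene stay as the last step left them, time stands still between calls to the robot, and variables do not carry over. Pictures are saved under pics/ and viewed, at most 10 in all, crops included, and the job is handed in when it is done.

Besides the shell and the picture viewer there is one more tool, called as name(argument=value, ...), one argument or row to a line, values as JSON. send_rows: Moves the arm, as the interface text tells. Its arguments: {"type":"object","properties":{"targets":{"type":"array"},"grip_force":{"type":"number"}},"required":["targets"]}

```bash
mkdir -p pics; cat > h.py <<'E'
import numpy as np, cv2
from workcell import env, optics
def pt(cam,uv,z=None,d=None):
    c=optics.camera_info(cam);K=np.array(c["camera_matrix"]);R=np.array(c["R"]);t=np.array(c["t"])
    r=np.linalg.inv(K)@np.array([uv[0],uv[1],1.])
    if d is not None: return R.T@(r*d-t)
    o=-R.T@t; v=R.T@r
    return o+v*(z-o[2])/v[2]
def save(n,img): cv2.imwrite("pics/"+n+".png",img[:,:,::-1])
E
python3 - <<'E'
from h import *
s=env.state();print(s)
for c in("top","side"):
    im,d=optics.grab_frame(c);save(c+"0",im);np.save(c+"0.npy",d)
    ci=optics.camera_info(c);print(c,(-np.array(ci["R"]).T@ci["t"]).round(),np.array(ci["R"]).round(2).tolist())
    for n in("mouth","floor_mid","flap_edge","carrier_mid","carrier","brass_weight","oak_frame","drawer"):
        for r in optics.place_of(c,n)[:3]:
            u,v=r["at"];dd=d[int(v),int(u)]
            print(c,n,round(r["conf"],2),np.round([u,v]),pt(c,(u,v),d=dd).round(1) if dd>0 else None)
E
```

```text
{'time_s': 0.0, 'qpos': array([ 7.40259423e+01,  1.83519034e+01,  8.97065277e+01, -4.00638550e-04,
        7.20433495e+01, -1.14601045e+00]), 'qvel': array([ 0.02162863, -0.0569335 ,  0.06189826, -0.0144759 ,  0.07104577,
        0.01241739]), 'effort': array([ 3.08652190e-03, -4.12452614e+01, -2.31975532e+01,  7.29665207e-02,
        4.57868027e-02, -1.59408901e-04]), 'ee_pos': array([147.01695998, 555.36596371, 213.11682597]), 'ee_rot': array([-1.79898232e+02, -1.65481545e-03,  1.65172075e+02]), 'force': array([-0.6269209 , -0.48046304,  0.19156538]), 'torque': array([0.0050793 , 0.05986728, 0.03224543]), 'gripper_force': 0.0, 'gripper_width': 91.05659529060733}
top [ 348.  -11. 1071.] [[-0.01, -1.0, -0.01], [-0.99, 0.01, -0.16], [0.16, 0.0, -0.99]]
top mouth 0.81 [270. 155.] [603.9 -39.6  55.2]
top floor_mid 0.64 [248. 136.] [671.4  23.6  22.9]
top flap_edge 0.63 [109. 233.] [388.4 430.3   9.6]
top flap_edge 0.48 [282. 150.] [618.8 -75.2  51.6]
top carrier_mid 0.87 [341. 174.] [ 554.7 -250.1   13.3]
top carrier_mid 0.78 [274. 177.] [538.5 -50.3  57.4]
top carrier_mid 0.7 [281. 245
[... 344 characters left out ...]
. -868.  837.] [[0.9, -0.43, 0.01], [-0.26, -0.57, -0.78], [0.34, 0.7, -0.63]]
side mouth 0.58 [284. 186.] [620.6 -13.   26.5]
side floor_mid 0.57 [292. 177.] [656.2  -1.5  45.1]
side flap_edge 0.6 [292. 187.] [609.3 -77.5  76.1]
side carrier_mid 0.76 [307. 248.] [ 558.  -258.3   10.5]
side carrier_mid 0.63 [266. 194.] [538.2 -50.2  52.4]
side carrier 0.83 [306. 253.] [ 547.6 -271.5   12.3]
side carrier 0.66 [209. 228.] [343.6 -70.    8. ]
side carrier 0.5 [269. 194.] [544.7 -56.4  54.9]
side brass_weight 0.43 [283. 210.] [ 548.9 -136.    54.6]
side oak_frame 0.52 [238. 173.] [502.   83.5  50.9]
side drawer 0.67 [275. 192.] [565.9 -54.   55.1]
side drawer 0.42 [283. 185.] [604.  -34.2  51.7]
```

```bash
python3 - <<'E'
import cv2
a=cv2.imread("pics/top0.png")[90:270,180:380];cv2.imwrite("pics/topc.png",cv2.resize(a,(660,594),interpolation=3))
a=cv2.imread("pics/side0.png")[110:280,180:380];cv2.imwrite("pics/sidec.png",cv2.resize(a,(700,595),interpolation=3))
E
```

```text
(no output)
```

View pics/topc.png

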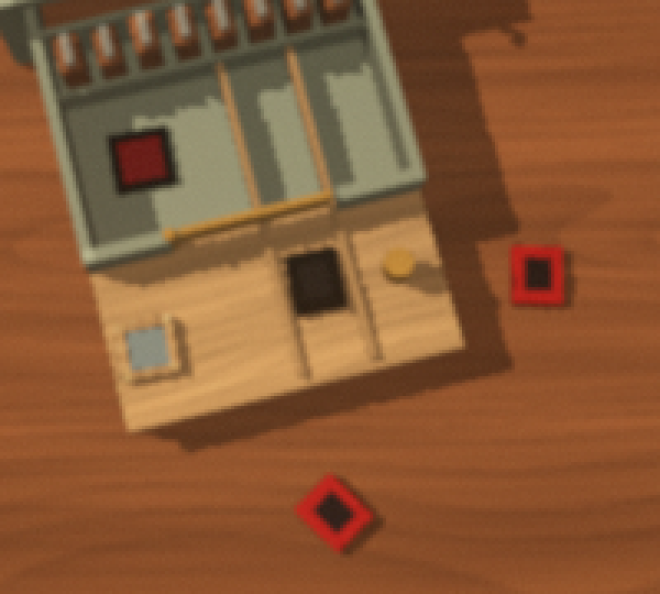

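View pics/sidec.png

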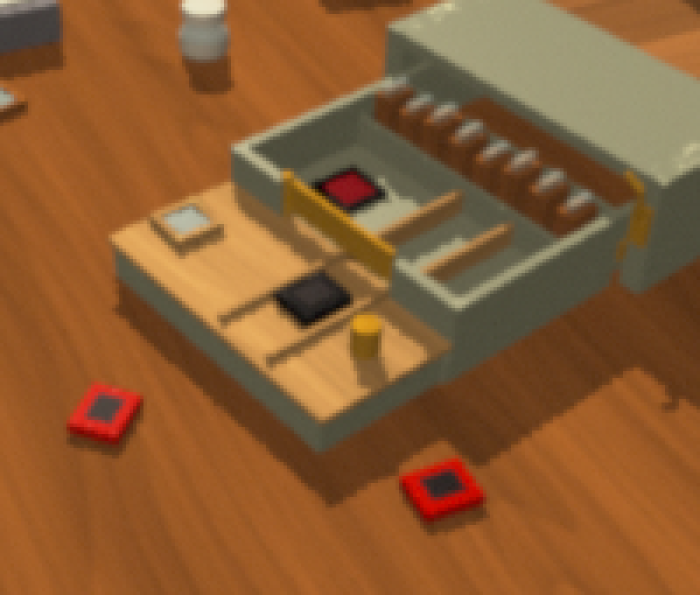

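The black tin is at full top pixel (276,175), in the channel. The look-alikes are two red ones at (343,173) and (281,245), so I choose the black one. Next I fit the drawer pose from depth.

```bash
cat >> h.py <<'E'
def cloud(d,K,R,t):
    v,u=np.mgrid[:d.shape[0],:d.shape[1]]
    r=np.stack([u,v,np.ones_like(u)],-1)@np.linalg.inv(K).T*d[...,None]
    return (r-t)@R   # R^T (r-t)
E
cat > fit.py <<'E'
from h import *
from scipy.optimize import least_squares
for c in("top","side"):
    d=np.load(c+"0.npy").astype(float);ci=optics.camera_info(c)
    im=cv2.imread(f"pics/{c}0.png")[:,:,::-1].astype(int)
    P=cloud(d,np.array(ci["camera_matrix"]),np.array(ci["R"]),np.array(ci["t"]))
    ok=(d>0)&(abs(P[...,0]-560)<150)&(abs(P[...,1])<220)
    led=ok&(abs(P[...,2]-44)<7)&(im[...,0]>im[...,2]+35)   # woody
    n,l,s,_=cv2.connectedComponentsWithStats(led.astype(np.uint8));k=1+s[1:,4].argmax();q=P[l==k]
    print(c,"ledge n",len(q),"z med",np.median(q[:,2]).round(1))
    # front edge & side edges: robust over yaw
    def ext(a):
        ca,sa=np.cos(a),np.sin(a);x=q[:,0]*ca+q[:,1]*sa;y=-q[:,0]*sa+q[:,1]*ca
        return np.percentile(x,.7),*np.percentile(y,[.5,99.5]),x
    box=cv2.minAreaRect(q[:,:2].astype(np.float32));print(box)
    a=np.radians([t for t in (box[2],box[2]-90) if abs(t-14)<30][0] if any(abs(t-14)<30 for t in (box[2],box[2]-90)) else 14)
    x0,y0,y1,_=ext(a);ca,sa=np.cos(a),np.sin(a)
    o=np.array([[ca,-sa],[sa,ca]])@np.array([x0+150,(y0+y1)/2]);print("yaw",np.degrees(a),"width",y1-y0,"origin",o)
    # tin: dark pixels at z ~56
    dk=ok&(im.sum(-1)<170)&(abs(P[...,2]-56)<8)
    n,l,s,_=cv2.connectedComponentsWithStats(dk.astype(np.uint8));k=1+s[1:,4].argmax();q=P[l==k]
    print("tin",len(q),q.mean(0).round(1),cv2.minAreaRect(q[:,:2].astype(np.float32)))
    # flap: z 60..95 narrow, yellowish
    fl=ok&(P[...,2]>58)&(P[...,2]<95)&(im[...,0]>im[...,2]+70)
    n,l,s,_=cv2.connectedComponentsWithStats(fl.astype(np.uint8));k=1+s[1:,4].argmax();q=P[l==k]
    print("flap",len(q),q.mean(0).round(1),cv2.minAreaRect(q[:,:2].astype(np.float32)),"zmax",np.percentile(q[:,2],95))
E
python3 fit.py
```

```text
top ledge n 4487 z med 44.5
((528.0106811523438, -20.999374389648438), (152.47056579589844, 301.0553283691406), 13.574349403381348)
yaw 13.574349403381348 width 296.9250687386584 origin [600.28422694  -3.12775004]
tin 269 [544.8 -54.7  56.3] ((545.6395263671875, -54.703369140625), (50.656333923339844, 43.40559005737305), 10.794490814208984)
flap 187 [597.5   1.2  83.6] ((597.3507690429688, 2.8210678100585938), (7.812057018280029, 147.86500549316406), 13.48129653930664) zmax 91.62602318255485
side ledge n 2747 z med 43.8
((528.6589965820312, -19.96697998046875), (162.5614013671875, 304.121826171875), 13.65420150756836)
yaw 13.65420150756836 width 297.7777119634795 origin [597.35772233  -4.85494538]
tin 190 [542.  -60.   54.7] ((543.7369995117188, -58.26220703125), (53.247188568115234, 45.79335021972656), 7.517836093902588)
flap 289 [ 5.953e+02 -1.000e-01  7.570e+01] ((595.1868286132812, 6.225242614746094), (10.203584671020508, 154.8179168701172), 13.774938583374023) zmax 89.21700087533199
```

send_rows(
  targets=[
    [[0,0,-0.025,0.13,-0.2,0.02,-1],[0,0,-0.025,0.13,-0.2,0.02,-1],[0,0,-0.025,0.13,-0.2,0.02,-1],[0,0,-0.025,0.13,-0.2,0.02,-1],[0,0,-0.025,0.13,-0.2,0.02,-1],[0,0,-0.025,0.13,-0.2,0.02,-1],[0,0,-0.025,0.13,-0.2,0.02,-1],[0,0,-0.025,0.13,-0.2,0.02,-1],[0,0,-0.025,0.13,-0.2,0.02,-1],[0,0,-0.025,0.13,-0.2,0.02,-1],[0,0,-0.025,0.13,-0.2,0.02,-1],[0,0,-0.02,0.13,-0.2,0.02,-1]],
  ],
)

```text
time_s: 2.1
ee_pos: [460.0, 74.0, 262.5]
ee_rot: [179.9, 0.0, 138.5]
force: [0.1, 1.0, 0.6]
gripper_width: 91.6
gripper_force: 0.0
```

send_rows(
  targets=[
    [[0,0,0,0.11,-0.16,0,-1],[0,0,0,0.11,-0.16,0,-1],[0,0,0,0.11,-0.165,0,-1],[0,0,0,0,0,0,-1],[0,0,0,0,0,0,-1],[0,0,0,0,0,0,-1]],
  ],
)

```text
time_s: 2.7
ee_pos: [524.5, -20.4, 262.0]
ee_rot: [180.0, -0.0, 138.7]
force: [-0.8, 1.0, 0.1]
gripper_width: 91.1
gripper_force: 0.0
```

```bash
cat > w.py <<'E'
from h import *
from scipy.spatial.transform import Rotation as Ro
s=env.state();print(s["ee_pos"].round(1),s["ee_rot"].round(1),s["force"].round(1))
im,d=optics.grab_frame("wrist");save("w1",im);np.save("w1.npy",d)
ci=optics.camera_info("wrist");M=np.array(ci["mount"]);T=np.eye(4);T[:3,:3]=Ro.from_euler("xyz",s["ee_rot"],degrees=True).as_matrix();T[:3,3]=s["ee_pos"]
W=T@M;R=W[:3,:3].T;t=-R@W[:3,3]
P=cloud(d.astype(float),np.array(ci["camera_matrix"]),R,t);np.save("w1P.npy",P)
print("mount",M.round(2).tolist())
for n in("mouth","flap_edge","carrier_mid","carrier","drawer"):
    for r in optics.place_of("wrist",n)[:2]:
        u,v=r["at"];print(n,round(r["conf"],2),np.round([u,v]),P[int(v),int(u)].round(1))
E
python3 w.py
```

```text
[524.5 -20.4 262. ] [180.   -0.  138.7] [-0.8  1.   0.1]
mount [[-0.0, -0.97, -0.26, 71.58], [1.0, -0.0, 0.0, -0.33], [-0.0, -0.26, 0.97, -171.61], [0.0, 0.0, 0.0, 1.0]]
mouth 0.62 [280. 222.] [605.8 -38.5  58.6]
flap_edge 0.87 [267. 246.] [612.9 -68.2  77.2]
carrier_mid 0.93 [133.  85.] [351.2 -68.   12.7]
carrier_mid 0.66 [240. 198.] [546.9 -57.2  56.5]
carrier 0.75 [239. 194.] [542.  -54.4  57.5]
carrier 0.73 [129.  85.] [346.3 -73.4  10.5]
drawer 0.88 [290. 187.] [581.9   0.   45.6]
```

View pics/w1.png

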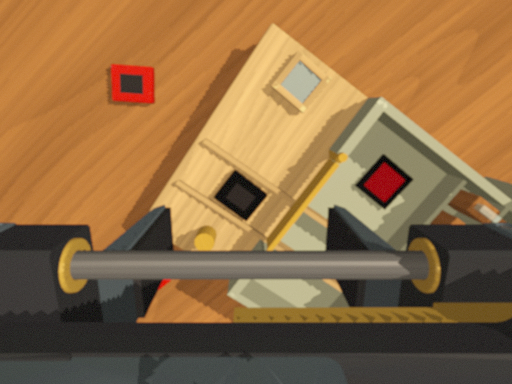

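The wrist view shows the black tin at (240,195) between the rails, the flap line from (342,157) to (268,246), and a red look-alike at (133,85). Now I refine the rail, flap and tin lines.

```bash
cat > f2.py <<'E'
from h import *
P=np.load("w1P.npy");im=cv2.imread("pics/w1.png")[:,:,::-1].astype(int)
a=np.radians(13.6);o=np.array([598,-3.]);D=P.copy()
dx,dy=P[...,0]-o[0],P[...,1]-o[1];D[...,0]=dx*np.cos(a)+dy*np.sin(a);D[...,1]=-dx*np.sin(a)+dy*np.cos(a)
X,Y,Z=D[...,0],D[...,1],D[...,2]
v=np.arange(384)[:,None]<215
led=v&(X>-145)&(X<-10)&(abs(Y)<140)
print("ledge z",np.median(Z[led]).round(1))
for y in range(-90,15,3):
    m=led&(abs(Y-y)<1.5);m1=m&(X>-140)&(X<-95);m2=m&(X>-30)&(X<-8)
    print(y,m1.sum(),np.median(Z[m1]).round(1) if m1.any() else "",im[m1].mean().round() if m1.any() else "","|",m2.sum(),np.median(Z[m2]).round(1) if m2.any() else "",im[m2].mean().round() if m2.any() else "")
f=(Z>60)&(Z<95)&(abs(X)<20)&(Y>-80)&(Y<80)&(im[...,0]>im[...,2]+70)
q=D[f];print("flap",f.sum(),np.polyfit(q[:,1],q[:,0],1),np.percentile(q[:,0],[5,50,95]),np.percentile(q[:,1],[1,99]),np.percentile(q[:,2],97))
fb=(Z>76)&(Z<88)&(abs(X)<40)&(Y>78)&(Y<130);print("board x",np.percentile(X[fb],[2,98]) if fb.any() else "")
dk=(im.sum(-1)<130)&(abs(Z-56)<5)&(X<-10)&(X>-120)&(abs(Y+38)<35);q=D[dk];print("tin",dk.sum(),np.percentile(q[:,0],[1,99]),np.percentile(q[:,1],[1,99]),cv2.minAreaRect(q[:,:2].astype(np.float32)),np.median(q[:,2]))
w=led&(abs(Y)<300);g=(abs(Z-44)<6)&v&(X>-160)&(X<-140)&(Y>20)&(Y<120);print("front edge",np.percentile(X[g],[.5,2]) if g.any() else "")
E
python3 f2.py
```

```text
ledge z 45.2
-90 74 44.8 180.0 | 0  
-87 72 44.9 181.0 | 0  
-84 76 45.0 182.0 | 0  
-81 72 44.7 175.0 | 0  
-78 76 45.0 146.0 | 0  
-75 52 44.8 153.0 | 0  
-72 43 51.5 172.0 | 0  
-69 78 51.9 175.0 | 0  
-66 136 47.8 166.0 | 0  
-63 77 44.7 182.0 | 0  
-60 76 44.9 183.0 | 0  
-57 76 45.0 182.0 | 0  
-54 82 44.5 183.0 | 0  
-51 80 44.6 184.0 | 0  
-48 74 44.7 183.0 | 4 44.8 144.0
-45 81 44.8 184.0 | 14 44.8 134.0
-42 81 44.9 184.0 | 19 44.9 131.0
-39 83 44.8 184.0 | 26 44.8 129.0
-36 78 44.9 184.0 | 32 44.8 131.0
-33 80 44.7 184.0 | 32 44.6 129.0
-30 82 44.9 184.0 | 33 44.8 129.0
-27 80 45.0 184.0 | 33 44.7 129.0
-24 81 45.0 184.0 | 33 45.0 130.0
-21 89 44.8 185.0 | 31 45.0 129.0
-18 95 45.0 170.0 | 36 44.6 129.0
-15 245 266.8 104.0 | 32 44.8 129.0
-12 93 45.1 134.0 | 31 44.8 128.0
-9 52 45.3 163.0 | 23 45.3 134.0
-6 84 51.9 176.0 | 36 51.9 136.0
-3 116 51.2 171.0 | 48 51.0 122.0
0 87 44.7 184.0 | 37 44.9 130.0
3 86 44.8 185.0 | 31 44.8 128.0
6 85 44.7 184.0 | 36 44.9 128.0
9 88 44.6 185.0 | 34 44.9 129.0
12 84 44.9 185.0 | 33 44.6 128.0
flap 1388 [ 0.00057557 -0.359162  ] [-2.3557213  -0.96851487  3.30212603] [-64.5098701  77.2136741] 90.65760283279894
board x [-5.22999165  6.81331018]
tin 1068 [-87.9550048  -38.13560266] [-58.69291436 -15.71473532] ((-63.14395523071289, -37.28040313720703), (43.4866943359375, 50.39386749267578), 86.60155487060547) 56.815198429319686
front edge [-148.81727964 -148.62753649]
```

send_rows(
  targets=[
    [[0,0,0,0.005,-0.008,-0.2,-1],[0,0,0,0,0,-0.2,-1],[0,0,0,0,0,-0.2,-1],[0,0,0,0,0,-0.2,-1],[0,0,0,0,0,-0.15,-1],[0,0,0,0,0,0,-1],[0,0,0,0,0,0,-1],[0,0,0,0,0,0,-1]],
  ],
)

```text
time_s: 3.8
ee_pos: [527.8, -22.7, 74.0]
ee_rot: [179.9, 0.2, 138.6]
force: [1.3, -0.3, 0.3]
gripper_width: 91.0
gripper_force: 0.0
```

send_rows(
  targets=[
    [[0,0,0,-0.005,0,-0.06,-1],[0,0,0,0,0,-0.06,-1],[0,0,0,0,0,0,-1],[0,0,0,0,0,0,-1]],
  ],
)

```text
time_s: 4.2
ee_pos: [524.8, -22.7, 47.6]
ee_rot: [-180.0, -0.0, 138.6]
force: [0.3, 0.5, 0.1]
gripper_width: 91.3
gripper_force: 0.0
```

```bash
python3 - <<'E'
from h import *
for i in range(4):
    im,d=optics.grab_frame("side");s=env.state();print(s["ee_pos"].round(1),s["force"].round(1))
save("s2",cv2.resize(im[120:270,190:370],(720,600),interpolation=3))
E
```

```text
[525.2 -22.7  47.9] [0.8 0.2 0.3]
[525.4 -22.8  48.1] [ 0.  -0.2 -0.6]
[525.4 -22.7  48.2] [ 0.9  0.2 -0.3]
[525.5 -22.8  48.2] [-0.6  0.1 -0.5]
```

View pics/s2.png

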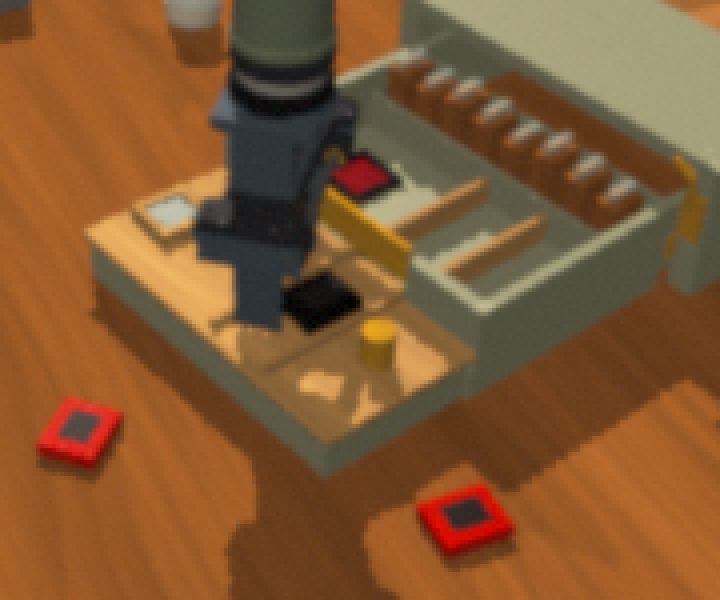

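send_rows(
  targets=[
    [[0,0,0,0.0243,0.0059,0,-1],[0,0,0,0.0243,0.0059,0,-1],[0,0,0,0.0243,0.0059,0,-1],[0,0,0,0.0243,0.0059,0,-1],[0,0,0,0.0243,0.0059,0,-1],[0,0,0,0.0243,0.0059,0,-1],[0,0,0,0.0243,0.0059,0,-1],[0,0,0,0.0243,0.0059,0,-1],[0,0,0,0,0,0,-1],[0,0,0,0,0,0,-1]],
  ],
)

```text
time_s: 5.4
ee_pos: [564.8, -13.2, 47.9]
ee_rot: [179.9, 0.1, 138.6]
force: [-1.0, -0.6, -1.0]
gripper_width: 91.1
gripper_force: 0.5
```

```bash
python3 - <<'E'
from h import *
im,d=optics.grab_frame("side");s=env.state();print(s["ee_pos"].round(1),s["force"].round(1))
im2,d=optics.grab_frame("top")
a=cv2.resize(im[120:270,230:350],(400,500),interpolation=3);b=cv2.resize(im2[110:235,210:310],(400,500),interpolation=3)
save("s3",np.hstack([a,b]))
E
```

```text
[564.6 -13.3  47.9] [-1.5 -1.7 -0.9]
```

View pics/s3.png

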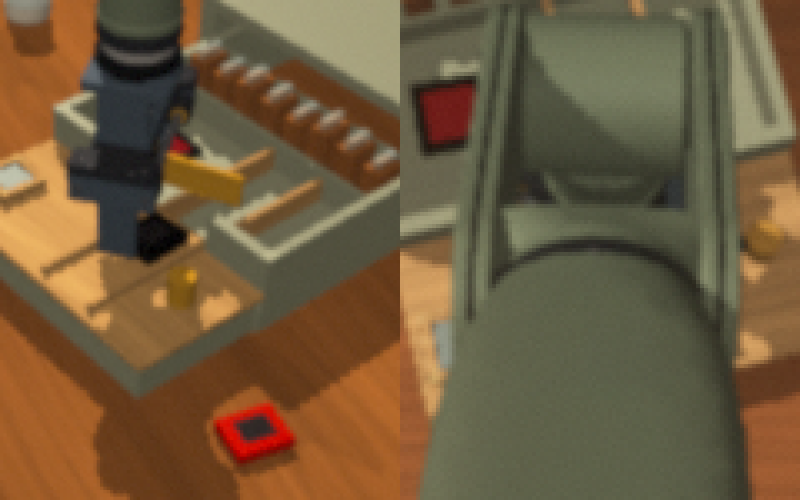

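The flap is held open at upper right (205,180), and the tin at (160,240) is right in front of the finger. I continue.

send_rows(
  targets=[
    [[0,0,0,0.0243,0.0059,0,-1],[0,0,0,0.0243,0.0059,0,-1],[0,0,0,0.0243,0.0059,0,-1],[0,0,0,0.0243,0.0059,0,-1],[0,0,0,0.0243,0.0059,0,-1],[0,0,0,0.0243,0.0059,0,-1],[0,0,0,0.0243,0.0059,0,-1],[0,0,0,0.0243,0.0059,0,-1],[0,0,0,0.0243,0.0059,0,-1],[0,0,0,0,0,0,-1]],
  ],
)

```text
time_s: 6.5
ee_pos: [609.3, -2.6, 48.1]
ee_rot: [179.9, 0.1, 138.6]
force: [-1.1, -2.2, -0.5]
gripper_width: 90.9
gripper_force: 1.1
```

```bash
python3 - <<'E'
from h import *
im,d=optics.grab_frame("side");s=env.state();print(s["ee_pos"].round(1),s["force"].round(1))
save("s4",cv2.resize(im[120:250,230:360],(600,600),interpolation=3))
E
```

```text
[609.2  -2.6  48.1] [ 0.2 -1.5 -0.6]
```

View pics/s4.png

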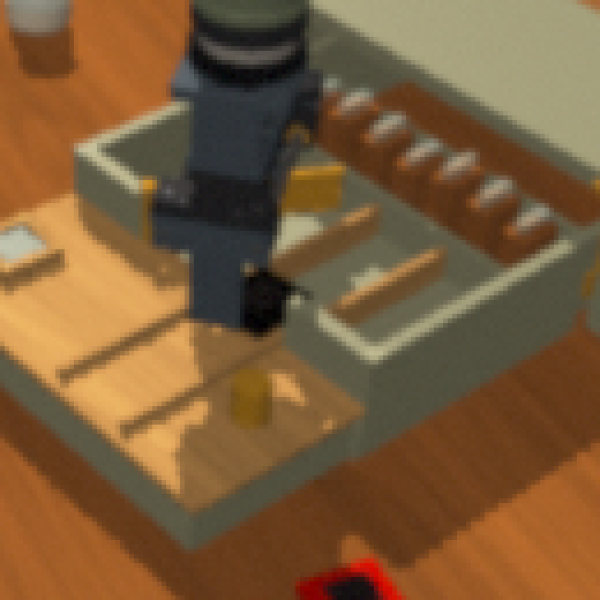

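The tin is tipping over the edge at (265,300), and the flap is wide open at (315,187). I push on 32 mm.

send_rows(
  targets=[
    [[0,0,0,0.0195,0.0047,0,-1],[0,0,0,0.0195,0.0047,0,-1],[0,0,0,0.0195,0.0047,0,-1],[0,0,0,0.0195,0.0047,0,-1],[0,0,0,0.0195,0.0047,0,-1],[0,0,0,0.0195,0.0047,0,-1],[0,0,0,0.0195,0.0047,0,-1],[0,0,0,0.0195,0.0047,0,-1],[0,0,0,0,0,0,-1],[0,0,0,0,0,0,-1]],
  ],
)

```text
time_s: 7.55
ee_pos: [639.9, 4.9, 48.0]
ee_rot: [179.9, 0.1, 138.6]
force: [1.0, -1.0, -0.4]
gripper_width: 91.0
gripper_force: 0.7
```

```bash
python3 - <<'E'
from h import *
im,d=optics.grab_frame("side");s=env.state();print(s["ee_pos"].round(1),s["force"].round(1))
save("s5",cv2.resize(im[120:250,230:360],(600,600),interpolation=3))
E
```

```text
[639.8   4.9  48.1] [ 1.5 -1.9 -0.4]
```

View pics/s5.png

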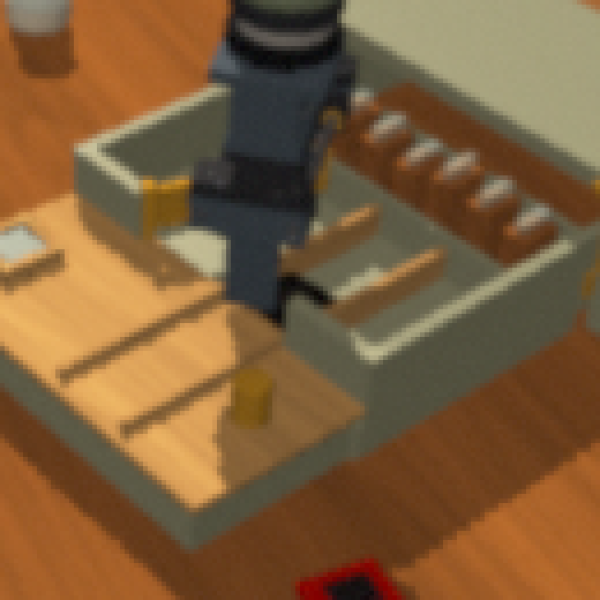

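The tin has dropped behind the front board at (300,290), mostly hidden. I push a little further and check its height by depth.

send_rows(
  targets=[
    [[0,0,0,0.0195,0.0047,0,-1],[0,0,0,0.0195,0.0047,0,-1],[0,0,0,0.0195,0.0047,0,-1],[0,0,0,0,0,0,-1],[0,0,0,0,0,0,-1],[0,0,0,-0.0195,-0.0047,0,-1],[0,0,0,-0.0195,-0.0047,0,-1],[0,0,0,-0.0195,-0.0047,0,-1],[0,0,0,0,0,0,-1],[0,0,0,0,0,0,-1]],
  ],
)

```text
time_s: 8.6
ee_pos: [638.2, 4.8, 48.0]
ee_rot: [-180.0, -0.1, 138.6]
force: [-0.7, -1.1, 1.2]
gripper_width: 91.1
gripper_force: 0.7
```

```bash
cat > t.py <<'E'
from h import *
c="side";im,d=optics.grab_frame(c);im=im.astype(int);ci=optics.camera_info(c)
P=cloud(d.astype(float),np.array(ci["camera_matrix"]),np.array(ci["R"]),np.array(ci["t"]))
a=np.radians(13.6);dx,dy=P[...,0]-598,P[...,1]+2.;X=dx*np.cos(a)+dy*np.sin(a);Y=-dx*np.sin(a)+dy*np.cos(a);Z=P[...,2]
m=(d>0)&(im.sum(-1)<150)&(X>0)&(X<110)&(Y>-68)&(Y<-4)&(Z<80)&(Z>20)
q=np.c_[X[m],Y[m],Z[m]];print(len(q),np.percentile(q,[3,50,97],axis=0).round(1))
A=np.c_[q[:,:2],np.ones(len(q))];print("plane",np.linalg.lstsq(A,q[:,2],rcond=None)[0].round(3));print(env.state()["ee_pos"].round(1))
for r in optics.place_of(c,"carrier_mid")[:3]:
    u,v=map(int,r["at"]);print(round(r["conf"],2),u,v,X[v,u].round(),Y[v,u].round(),Z[v,u].round())
E
python3 t.py
```

```text
84 [[  1.2 -50.3  34.3]
 [ 37.6 -38.8  38.3]
 [ 58.1 -14.4  75.5]]
plane [-0.377 -0.161 50.205]
[638.3   4.8  47.9]
0.88 303 247 -106.0 -231.0 14.0
0.59 293 186 -7.0 -80.0 82.0
0.54 209 228 -265.0 -11.0 13.0
```

send_rows(
  targets=[
    [[0,0,0,-0.0486,-0.0118,0,-1],[0,0,0,-0.0486,-0.0118,0,-1],[0,0,0,-0.0486,-0.0118,0,-1],[0,0,0,-0.0486,-0.0118,0,-1],[0,0,0,-0.0486,-0.0118,0,-1],[0,0,0,-0.0486,-0.0118,0,-1],[0,0,0,-0.0486,-0.0118,0,-1],[0,0,0,-0.0486,-0.0118,0,-1],[0,0,0,-0.0486,-0.0118,0,-1],[0,0,0,-0.0486,-0.0118,0,-1],[0,0,0,-0.0486,-0.0118,0,-1],[0,0,0,-0.0486,-0.0118,0,-1]],
  ],
)

```text
time_s: 9.9
ee_pos: [521.6, -23.5, 48.0]
ee_rot: [180.0, 0.0, 138.6]
force: [0.8, 0.8, -0.4]
gripper_width: 91.3
gripper_force: 0.0
```

send_rows(
  targets=[
    [[0,0,0,0,0,0,-1],[0,0,0,0,0,0.1,-1],[0,0,0,0,0,0.2,-1],[0,0,0,0,0,0.2,-1],[0,0,0,0,0,0.2,-1],[0,0,0,0,0,0.2,-1],[0,0,0,-0.15,0.15,0,-1],[0,0,0,-0.15,0.15,0,-1],[0,0,0,-0.15,0.15,0,-1],[0,0,0,-0.15,0.15,0,-1],[0,0,0,0,0,0,-1],[0,0,0,0,0,0,-1]],
  ],
)

```text
time_s: 11.1
ee_pos: [402.6, 97.0, 228.4]
ee_rot: [179.9, 0.1, 138.7]
force: [1.2, -0.1, -0.7]
gripper_width: 91.3
gripper_force: 0.0
```

send_rows(
  targets=[
    [[0,0,0,0,0,0,-1],[0,0,0,0,0,0,-1],[0,0,0,0,0,0,-1],[0,0,0,0,0,0,-1],[0,0,0,0,0,0,-1],[0,0,0,0,0,0,-1],[0,0,0,0,0,0,-1],[0,0,0,0,0,0,-1],[0,0,0,0,0,0,-1],[0,0,0,0,0,0,-1]],
  ],
)

```text
time_s: 12.1
ee_pos: [402.3, 96.6, 228.0]
ee_rot: [180.0, 0.0, 138.6]
force: [-0.2, -0.1, -0.1]
gripper_width: 91.1
gripper_force: 0.0
```

```bash
python3 t.py; python3 - <<'E'
from h import *
im,d=optics.grab_frame("side");im2,_=optics.grab_frame("top")
a=cv2.resize(im[120:250,230:360],(400,400),interpolation=3);b=cv2.resize(im2[90:220,190:320],(400,400),interpolation=3)
save("s6",np.hstack([a,b]))
E
```

```text
20 [[ 50.2 -50.9  35.9]
 [ 54.9 -33.2  37.8]
 [ 59.8 -15.2  39. ]]
plane [-2.0200e-01 -8.0000e-03  4.8277e+01]
[402.3  96.6 228. ]
0.72 282 206 -83.0 -116.0 70.0
0.69 384 298 -70.0 -472.0 17.0
0.67 210 224 -253.0 1.0 12.0
```

View pics/s6.png

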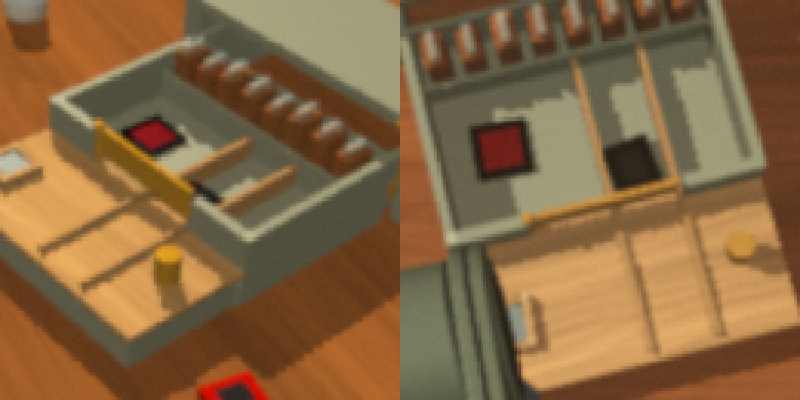

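The tin lies in the drawer at about (633,162), with the flap shut in front of it. I check flatness, then hand in.

```bash
sed -e 's/c="side"/c="top"/' t.py > t2.py; python3 t2.py; sed -n 1,3p /dev/null
```

```text
203 [[ 20.5 -55.2  34.7]
 [ 40.1 -35.1  38.7]
 [ 60.  -15.2  42.7]]
plane [-1.4000e-02 -3.2000e-02  3.8248e+01]
[402.3  96.6 228. ]
0.74 341 176 -108.0 -229.0 17.0
0.59 263 145 34.0 -28.0 41.0
0.58 282 241 -248.0 -11.0 15.0
```

Flat (slope of about 0.03), centre x about 40 mm, top at about 38 mm.

```bash
python3 -c "
from workcell import env
print(env.job_done())"
```

```text
the job is handed in; nothing more can be done
None
```

The job is handed in: the black tin went through the held-open flap and lies flat on the drawer floor, centre about 40 mm behind the flap. The flap is shut and the hand is clear; `job_done` returned no verdict.

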